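# Press a power board onto the pogo pins of a test jig

## Robot

A 6-joint arm with a two-finger parallel gripper is mounted at the origin on the work surface. World frame = base frame: x ahead of the robot, y to its left, z up, the work surface at z = 0. Lengths are in mm, angles in rad, forces in N, time in s.
With the tool pointing down it reaches from about 250 to 800 mm from the base axis. Payload 3.9 kg.
Tool frame: the origin (TCP) lies at the very end of the fingers, on their centre line; the grasp point (between the pads) lies 19 mm behind it (robot.grip_depth is the z of the grasp point in the tool frame, in mm); z points along the fingers, y is the line along which they close (so a half turn about z gives the same grasp; the last joint's range is limited). The gripper opens to 85 mm and grips with 20 to 120 N. Pads are 22 mm wide; open, the fingers measure 114 mm over their backs; the gripper's body (76 mm by 85 mm) begins 54 mm behind the grasp point. The pads swing forward as they close: fully open they stand 13 mm farther back than shut.
Start: joints at [-1.277, 0.26, -0.138, 1.173, 0, 1.571], TCP at [152.031, -502.496, 231.304] pointing down, gripper open.
Joint ranges: [-2.78, 2.78], [-0.83, 1.72], [-1.28, 1.37], [-1.9, 2.12], [-1.57, 1.48], [-3.14, 3.14]. Speed limits (rad/s): [2.57, 2.57, 3.14, 3.14, 3.14, 3.14].

## Interface

Orientations are given as a rotation vector (axis times angle).
In Python, from plant import robot gives the robot as it stands.
- The arm moves only by the tool drive_tool, never from a script. Its argument "rows" is one flat list of numbers, 7 for each row, row after row: the shift along the world's x, y, z in units of 40 mm (1.0 is 40 mm), then the turn, a rotation vector about the world's x, y, z in units of 5 degrees (1.0 is 5 degrees), then the opening, from 0 (shut) to 1 (fully open). In form: [x, y, z, rx, ry, rz, hand, x, y, z, rx, ry, rz, hand, ...]. A call has 1 to 20 rows; each row is the pose to reach, as a shift and turn from the pose commanded when the call began; what a row does not reach only later rows make up. A row lasts 1/12 s, in which the tool goes at most 41.7 mm and 7.16 degrees, less where a joint would pass 70% of its speed; a pose out of reach is approached as far as the arm can. A call with a gripper value outside its range is refused whole. The fingers move at their own pace and stop on an object; the grip force is fixed at half the most. Time passes only in rows, so rows that repeat a pose let the fingers close. It gives the time, the measured TCP pose, the force, the opening and the grip force at its end, in the units of the state.
- robot.sense(): the state, without advancing time (a new reading comes with each control period).
- robot.grab_frame(name): name is "scene" or "top" or "wrist"; returns the picture (400x640x3 uint8, red, green, blue); there is no depth.
- robot.calibration(name): a dict with "fx", "fy", "cx", "cy" (pixels), "R" (3x3) and "t" (3): a world point X has camera coordinates R X + t; the wrist camera has in their place "T_tool_cam" (4x4, takes a point from camera to tool coordinates, whose origin is the TCP and whose axes are the flange's). Camera axes: x right, y down, z forward; pixel columns grow to the right and rows downward; lengths in mm; the calibration is good to about 2 mm. A picture is of the moment at which its call begins: read the wrist's pose just before it. calibration takes no time and is no camera call.
- robot.close_job(): hands the job in; it is judged then, once.
The state is a dict: "t": time; "joint_pos": joint angles; "qd": joint speeds; "effort": joint torques, N m; "tcp_pos": TCP position; "tool_rot": TCP orientation; "force": force on the tool from outside, world axes, zero at the start; "wrist_torque": the same for the moment, N m; "finger_gap": opening from 0.0 (shut) to 1.0 (fully open); "gripper_force": force on a finger pad.
Only numpy, scipy, OpenCV 4.12 (cv2) and the standard library are available. Lean on these libraries where they do the work, as an engineer would, in place of code of your own. Each camera call takes 0.05 s, during which the arm holds its last target. There are 200 camera calls.

## Task

Set up the test jig for this power board: first slide the blue side stop with the black grip until its orange pointer lines up with the orange mark on the jig. Then take the board from the foam pad, tuck its bare gold edge under the jig's steel hold-down lip and home against the backstop without prising the lip up, and press the board down flat on the jig plate against the spring pins. Finish while still holding the board pressed flat with the fingers, so the test can run; leave the parts tray, flux bottle and solder spool where they are.

Things in the scene. Friction and masses are not known exactly. Their poses are not given: they have to be found in the camera images.
- jig: Fixed test jig: black base 165 x 210 x 24 mm, off-white flat top plate with its surface 30 mm above the table. Origin on the table under the middle of the board nest; x points to the lip side, y to the sliding stop's side, z up. A seated board (gold edge to +x) has its centre at x = 0 to 1.5, y = 0 mm, underside at z = 30 mm; nest 85 mm wide for the 80 mm board once the stop is set.
- backstop (a point): Foot of the aluminium backstop's face, where it meets the plate: jig x = 46.5, y = 0, z = 30 mm. The face is 80 mm wide in jig y and 5.5 mm high; the board's gold edge comes home against it.
- guide (a point): Foot of the inner face of the fixed blue guide rail, mid-length: jig x = 0, y = -42.5, z = 30 mm. The rail runs along jig x from -32 to 32 mm, 9 mm high above the plate, its upper part leaning outwards.
- mark (a point): Middle of the orange mark, a 4 x 20 mm line along jig x painted on the plate, at jig x = -46.5, y = 64.5, z = 30 mm. The side stop's orange pointer, on its grip axis in y and on its near side, must line up with it in jig y.
- stop (a joint): Side stop's travel in m along the jig's -y: 0 = wide open, 0.055 = farthest in. At 0.040 its pointer meets the orange mark and its inner face stands at jig y = 42.5 mm. It stays where it is left; moving it takes about 3 N.
- stop_grip (a point): Point on the axis of the black grip block of the blue side stop, 10 mm below its top, 60 mm above the table; at jig x = 0, y = 104.5 mm minus the stop's travel. The block is 20 (jig x) x 14 (jig y) x 34 mm high; its foot is in a blue carriage 6 mm high; the stop's blue rail is 64 mm long, 9 mm high above the plate, inner face 22 mm from the grip axis towards the nest.
- lip (a joint): How far the sprung steel hold-down lip is bent up, rad: 0 = at rest. It pivots about jig y at x = 60 mm; 0.07 rad is 2 mm at its mouth. Prising it starts at about 3 N and takes some 2 N more per mm.
- lip_mouth (a point): Middle of the front edge of the lip's flat part, on its underside: jig x = 35, y = 0, z = 35.5 mm, so 5.5 mm above the plate. The flat part, 60 mm wide and 1.5 mm thick, laps over the nest from here to the backstop; in front of it the lip flares up 30 degrees for 6 mm (to x = 29) as a lead-in.
- pins (a joint): How far the row of 8 brass spring pins (along jig y from -28 to 28 mm, at jig x = -10 mm) is pressed down, m: 0 = standing 4 mm proud of the plate, 0.004 = level with it. All move together; 3 N to start, 8 N at 0.004. Let go, they push the board up again.
- board: Green power board, 90 (x) x 80 (y) x 3 mm, about 130 g. Origin at the centre of its underside; z up; +x points to its bare gold edge (8 mm gold band), -x to its green terminal block (60 x 12 x 10 mm high, 1 mm in from that edge). Two small capacitors, 7 mm high, at x = 18, y = +-28. Starts flat on the foam pad.
- board_edge (a point): Middle of the board's gold edge, on its underside (board x = 45, z = 0 mm).
- board_rear (a point): Middle of the terminal-block edge, on the underside (board x = -45, z = 0 mm).
- heatsink (a point): Point in the finned aluminium heatsink, on its centre line at board x = -5, y = 0, 25 mm above the board's underside and 8 mm below its top. The heatsink is 40 (x) x 24 (y) x 30 mm high; its y faces are to be gripped, and beside them the board is bare to 2 mm high.
- pad: Fixed pink foam pad 130 x 120 x 10 mm, origin at the centre of its underside; the board lies on it.
- tray: Loose blue parts tray 110 x 100 x 28 mm, origin at the centre of its underside; leave it alone.
- flux: Loose small white bottle with red cap, diameter 36, height 85 mm, origin at the centre of its underside; leave it alone.
- spool: Loose yellow solder spool, diameter 56, height 40 mm, origin at the centre of its underside; leave it alone.
Mind the look-alikes: they are no part of the job. What is shaped like the board but purple is not meant.

How it is judged:
By the outcome, as a careful person would: the job done as asked, in the order asked, and still so for the second after the job is handed in, while the arm keeps its last pose, push and grip.
It also fails if it takes over 51 s, if anything falls off the work surface, if the arm or the gripper's body presses on something with over 40 N, if the wrist force passes 120 N, or if a joint passes its speed limit or range.

## Working session

There is one attempt and no reset: what is moved stays moved. The work goes in short steps, Python scripts to look and compute and a tool call to move; the robot and the scene stay as the last step left them, time stands still between calls to the robot, and variables do not carry over. Pictures are saved under pics/ and viewed, at most 10 in all, crops included, and the job is handed in when it is done.

Besides the shell and the picture viewer there is one more tool, called as a command line: name --argument value ..., lists and objects as JSON in quotes. drive_tool: Moves the arm, as the interface text tells. Its arguments: {"type":"object","properties":{"rows":{"type":"array","items":{"type":"number"}}},"required":["rows"]}

```bash
ls; mkdir -p pics
python3 - <<'E'
from plant import robot
import cv2
for n in("scene","top"):
    cv2.imwrite(f"pics/{n}0.png",robot.grab_frame(n)[:,:,::-1]); c=robot.calibration(n); print(n,c)
print(robot.calibration("wrist")); print(robot.sense(), robot.grip_depth)
E
```

```text
pics
scene {'fx': 463.8969949653293, 'fy': 463.8969949653293, 'cx': 315.554375626087, 'cy': 194.29013347865958, 'R': array([[-0.34979778,  0.93668505,  0.01620587],
       [ 0.67571206,  0.2642458 , -0.68817685],
       [-0.6488873 , -0.22977224, -0.72536197]]), 't': array([ 139.29845907, -239.68061877, 1625.28626526])}
top {'fx': 498.6257475096179, 'fy': 498.6257475096179, 'cx': 326.4309139866428, 'cy': 204.19967948888058, 'R': array([[-0.0260297 , -0.99964679,  0.0053616 ],
       [-0.99004737,  0.02503695, -0.13848957],
       [ 0.13830642, -0.00891307, -0.99034938]]), 't': array([  -4.46332157,  458.51114159, 1166.97816797])}
{'fx': 303.19049923651414, 'fy': 303.19049923651414, 'cx': 318.4482107020454, 'cy': 196.41558824995778, 'T_tool_cam': array([[ 1.07811274e-05, -9.59355917e-01, -2.82198910e-01,
         7.24563541e+01],
       [ 9.99999733e-01,  2.16435472e-04, -6.97584288e-04,
        -3.46509385e-01],
       [ 7.30309468e-04, -2.82198828e-01,  9.59355663e-01,
        -1.42761607e+02],
       [ 0.00000000e+00,  0.00000000e+00,  0.00000000e+00,
         1.00000000e+00]])}
{'t': 0.1, 'joint_pos': array([-1.27699744e+00,  2.60617925e-01, -1.39220804e-01,  1.17272720e+00,
        2.43713268e-05,  1.57080042e+00]), 'qd': array([-0.00283591, -0.0001824 ,  0.00403299,  0.00040176, -0.00129517,
        0.00025961]), 'effort': array([ 1.83707907e-04, -4.06507838e+01,  2.54527867e+01,  1.00796184e-02,
       -4.79418907e-05, -1.50984334e-06]), 'tcp_pos': array([ 151.8647273 , -501.91446562,  230.5556528 ]), 'tool_rot': array([-3.10602236e+00, -4.59577040e-01,  3.68797388e-04]), 'force': array([ 0.37156337, -0.08111887,  0.42996479]), 'wrist_torque': array([ 0.05818939, -0.02785186,  0.00093318]), 'gripper_force': 0.0, 'finger_gap': 1.002579968592007} -18.700000000000003
```

View pics/top0.png

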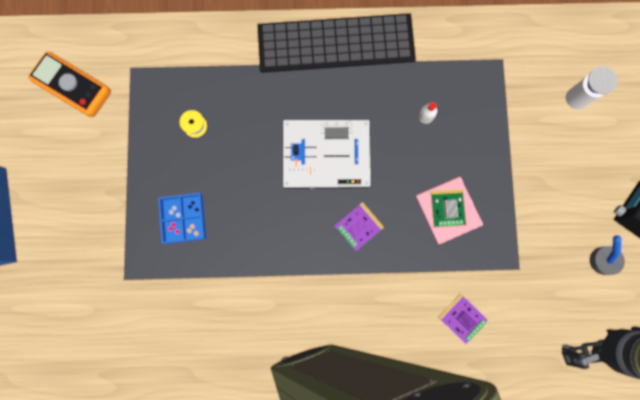

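View pics/scene0.png

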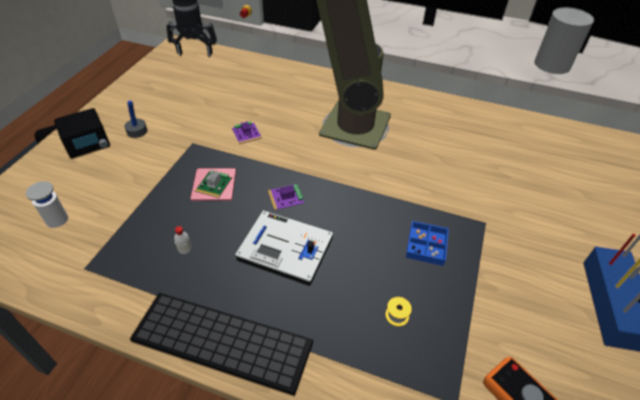

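Run:
```python
import cv2,numpy as np
i=cv2.imread("pics/top0.png")
f=lambda x,y,w,h:cv2.resize(i[y:y+h,x:x+w],None,fx=5,fy=5,interpolation=cv2.INTER_CUBIC)
a=f(278,112,90,80);b=f(415,172,70,80)
cv2.imwrite("pics/c0.png",np.hstack([f(278,112,96,80),f(420,172,62,80)]))
```

```text
(no output)
```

View pics/c0.png

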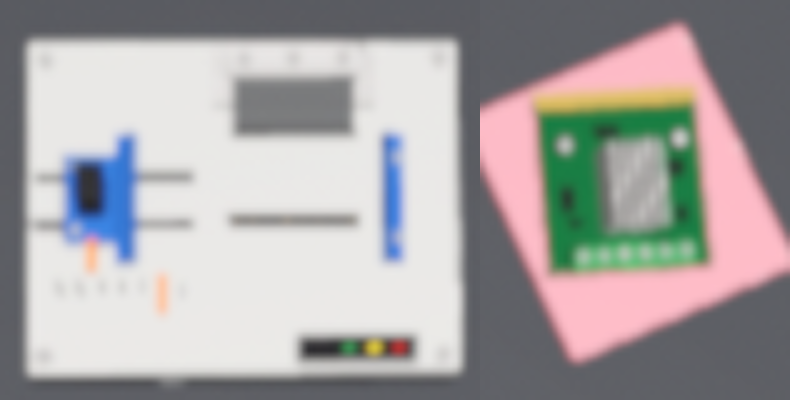

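```bash
cat > h.py <<'E'
import numpy as np, cv2
from plant import robot
from scipy.spatial.transform import Rotation as Ro
def cam(n,pose=None):
    c=robot.calibration(n)
    if n!="wrist": return c,np.array(c["R"]),np.array(c["t"])
    T=np.eye(4);T[:3,:3]=Ro.from_rotvec(pose[1]).as_matrix();T[:3,3]=pose[0]
    M=np.linalg.inv(T@np.array(c["T_tool_cam"])); return c,M[:3,:3],M[:3,3]
def toplane(uv,z,n="top",pose=None):
    c,R,t=cam(n,pose); o=-R.T@t
    d=R.T@np.array([(uv[0]-c["cx"])/c["fx"],(uv[1]-c["cy"])/c["fy"],1])
    return (o+d*(z-o[2])/d[2])[:3]
def fit2(L,W):  # rigid 2D: W = R L + t
    L=np.array(L)[:,:2];W=np.array(W)[:,:2];l=L.mean(0);w=W.mean(0);a,b=L-l,W-w
    th=np.arctan2((a[:,0]*b[:,1]-a[:,1]*b[:,0]).sum(),(a*b).sum())
    R=np.array([[np.cos(th),-np.sin(th)],[np.sin(th),np.cos(th)]])
    return th,w-R@l,R,(W-(L@R.T+w-R@l))
E
python3 - <<'E'
from h import *
def J(px,py):return((px+.5)/5-.5+278,(py+.5)/5-.5+112)
def B(px,py):return((px-480+.5)/5-.5+420,(py+.5)/5-.5+172)
pts=[((-46.5,64.5,30),(163,294)),((-10,29,34),(230,220)),((-10,-29,34),(357,220)),((32,-46,39),(393,135)),((-32,-46,39),(393,262)),((29,30,39),(234,135)),((29,-30,39),(353,135))]
W=[toplane(J(*p),l[2]) for l,p in pts]
th,t,R,e=fit2([p[0] for p in pts],W);print("jig",np.degrees(th),t,e.round(1).tolist())
pl=[R.T@(toplane(J(*p),30)[:2]-t) for p in[(27,38),(458,38),(463,377),(27,377)]];print(np.round(pl,1).tolist())
for n,p,z in[("pointer",(92,255),33),("grip",(89,165),70)]:print(n,R.T@(toplane(J(*p),z)[:2]-t))
bl=[(45,40),(45,-40),(-45,-40),(-45,40)];bp=[(535,94),(693,88),(710,263),(552,273)]
th,t,R,e=fit2(bl,[toplane(B(*p),13) for p in bp]);print("board",np.degrees(th),t,e.round(1).tolist())
print("hs",t+R@[-5,0])
E
```

```text
jig -1.6591928396386395 [587.31941518 -44.38319076] [[-0.3, -0.4], [-0.7, 2.7], [-0.5, -1.1], [-1.3, -1.6], [-0.4, -1.2], [1.4, -0.2], [1.7, 1.8]]
[[81.7, 132.1], [82.7, -80.5], [-87.1, -81.4], [-87.9, 129.6]]
pointer [-28.19869959  98.65204729]
grip [ 6.95459396 98.43378436]
board 1.7776980067883847 [ 445.44677655 -313.41994284] [[-0.6, -0.9], [-2.0, 1.2], [1.5, 1.2], [1.1, -1.5]]
hs [ 440.449183   -313.57505137]
```

drive_tool --rows '[10.2,12.8,-2,0,0,-3.7,1,10.2,12.8,-2,0,0,-3.7,1,10.2,12.8,-2,0,0,-3.7,1,10.2,12.8,-2,0,0,-3.7,1,10.2,12.8,-2,0,0,-3.7,1,10.2,12.8,-2,0,0,-3.7,1,10.2,12.8,-2,0,0,-3.7,1,10.2,12.8,-2,0,0,-3.7,1,10.2,12.8,-2,0,0,-3.7,1,10.2,12.8,-2,0,0,-3.7,1,10.2,12.8,-2,0,0,-3.7,1,10.2,12.8,-2,0,0,-3.7,1,10.2,12.8,-2,0,0,-3.7,1,10.2,12.8,-2,0,0,-3.7,1,10.2,12.8,-2,0,0,-3.7,1,10.2,12.8,-2,0,0,-3.7,1,10.2,12.8,-2,0,0,-3.7,1,10.2,12.8,-2,0,0,-3.7,1,10.2,12.8,-2,0,0,-3.7,1,10.2,12.8,-2,0,0,-3.7,1]'

```text
t: 1.77
tcp_pos: [558.6, -3.6, 151.2]
tool_rot: [-3.131, 0.017, 0.002]
force: [0.6, -0.2, 0.3]
finger_gap: 0.997
gripper_force: 0.0
```

```bash
cat >> h.py <<'E'
def shot(name,crop=None,f=1):
    s=robot.sense(); p=(s["tcp_pos"],s["tool_rot"]); im=robot.grab_frame("wrist")[:,:,::-1]
    np.savez("pics/"+name,p=np.array(p)); print(s["t"],p,s["force"].round(1),s["finger_gap"])
    if crop: x,y,w,h=crop; im=im[y:y+h,x:x+w]
    cv2.imwrite(f"pics/{name}.png",cv2.resize(np.ascontiguousarray(im),None,fx=f,fy=f,interpolation=cv2.INTER_CUBIC))
def pose(name): return np.load(f"pics/{name}.npz")["p"]
E
python3 -c "
from h import *
shot('w1',None,1.25)"
```

```text
1.7667 (array([558.60571635,  -3.56971005, 151.19398412]), array([-3.13145497e+00,  1.74837809e-02,  2.34336948e-03])) [ 0.6 -0.2  0.3] 0.9969975588338567
```

View pics/w1.png

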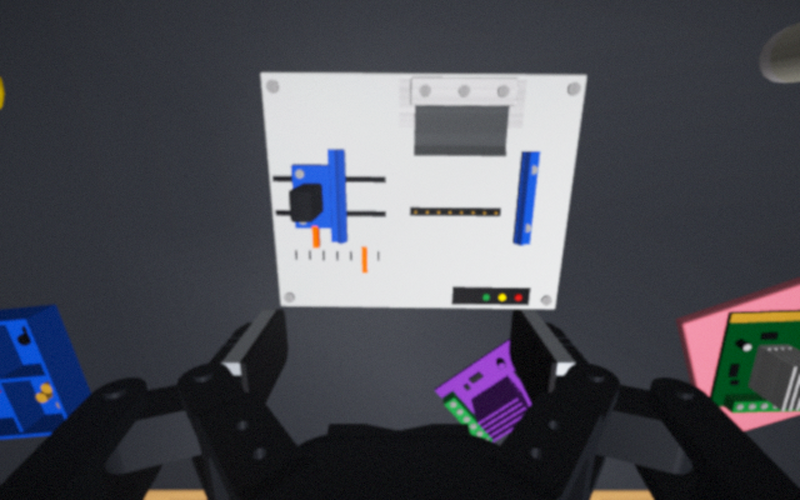

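Run:
```python
from h import *
P=pose('w1')
f=lambda p,z:toplane(((p[0]+.5)/1.25-.5,(p[1]+.5)/1.25-.5),z,"wrist",P)
pts=[((-46.5,64.5,30),(364.5,260)),((-10,28,34),(413.5,212)),((-10,-28,34),(496.5,212)),((32,-42.5,30),(522,152)),((-32,-42.5,30),(514,243)),((29,30,39.5),(414,155)),((29,-30,39.5),(506,156))]
th,t,R,e=fit2([p[0] for p in pts],[f(p,l[2]) for l,p in pts]);print("jig",np.degrees(th),t,e.round(1).tolist())
print([(R.T@(f(p,30)[:2]-t)).round(1).tolist() for p in[(261,72),(586,75),(555,309),(281,307)]])
for n,p,z in[("pointer",(316.5,237),36),("pointer",(316.5,237),33)]:print(n,R.T@(f(p,z)[:2]-t))
print("grip if y=98.5",t+R@[0,98.5])
```

```text
jig -1.1568340732335214 [587.74434985 -42.21111799] [[-0.3, 0.1], [0.3, 1.5], [0.9, -0.2], [-0.6, -0.4], [-0.5, -1.2], [0.2, 0.1], [0.1, 0.1]]
[[79.6, 129.0], [79.4, -78.8], [-84.3, -79.7], [-85.6, 129.2]]
pointer [-28.07506443  97.66667617]
pointer [-28.89790718  98.36397779]
grip if y=98.5 [589.73298523  56.26880549]
```

drive_tool --rows '[0.74,1.16,-0.8,0,0,0.1,1,0.74,1.16,-0.8,0,0,0.1,1,0.74,1.16,-1.6,0,0,0.1,1,0.74,1.16,-2.2,0,0,0.1,1,0.74,1.16,-2.68,0,0,0.1,1,0.74,1.16,-2.68,0,0,0.1,0.9,0.74,1.16,-2.68,0,0,0.1,0,0.74,1.16,-2.68,0,0,0.1,0,0.74,1.16,-2.68,0,0,0.1,0,0.74,1.16,-2.68,0,0,0.1,0,0.74,1.16,-2.68,0,0,0.1,0,0.74,1.16,-2.68,0,0,0.1,0,0.74,1.16,-2.68,0,0,0.1,0,0.74,1.16,-2.68,0,0,0.1,0]'

```text
t: 2.98
tcp_pos: [591.7, 25.2, 46.1]
tool_rot: [-3.116, -0.045, -0.005]
force: [-0.2, 3.4, 8.0]
finger_gap: 0.152
gripper_force: 58.3
```

```bash
python3 -c "
from h import *
shot('w2',None,1.25)
s=robot.sense();print(s['joint_pos'].round(3),s['qd'].round(3))"
```

```text
2.9833 (array([591.66669072,  25.16182388,  46.06783018]), array([-3.11558286, -0.04467213, -0.00477918])) [-0.2  3.4  8. ] 0.15244121803845526
[ 0.029  0.503 -0.276  0.789  0.026  3.142] [-0.001 -0.    -0.    -0.001  0.001 -0.   ]
```

View pics/w2.png

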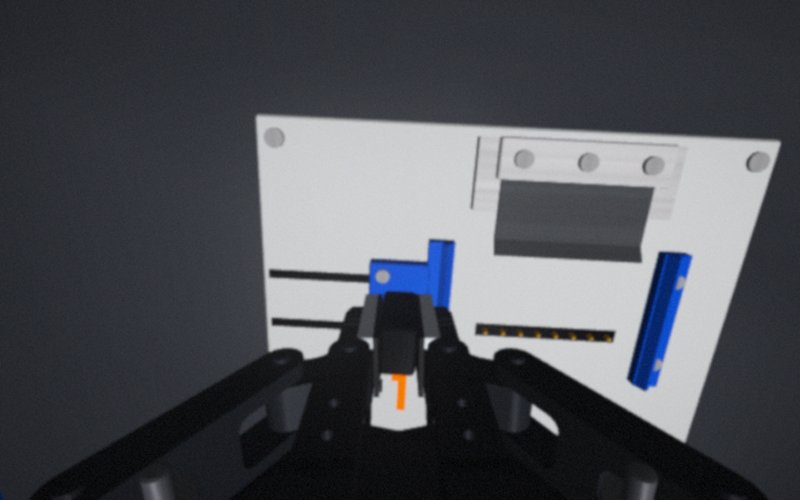

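```bash
python3 -c "
import cv2
i=cv2.imread('pics/w2.png')[280:430,330:480]
cv2.imwrite('pics/w2c.png',cv2.resize(i,None,fx=4,fy=4,interpolation=cv2.INTER_CUBIC))"
```

```text
(no output)
```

View pics/w2c.png

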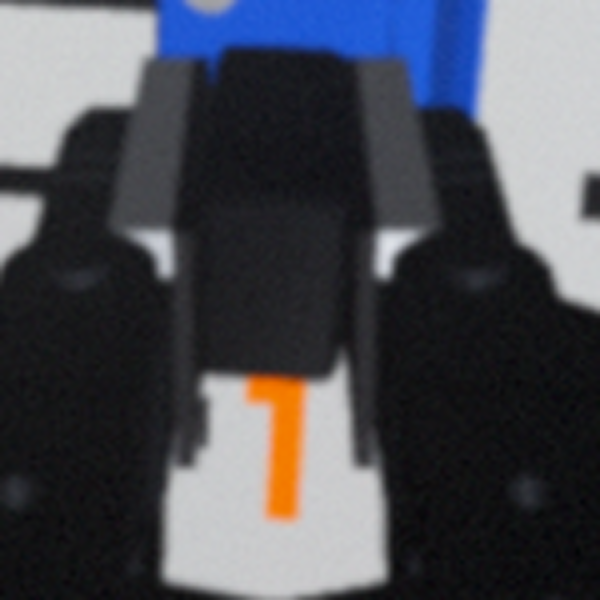

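drive_tool --rows '[0,-0.03,0,0,0,0,0,0,-0.06,0,0,0,0,0,0,-0.08,0,0,0,0,0,0,-0.08,0,0,0,0,0,0,-0.08,0,0,0,0,0,0,-0.08,0,0,0,0,0]'

```text
t: 3.53
tcp_pos: [591.6, 21.7, 46.1]
tool_rot: [-3.116, -0.044, -0.005]
force: [-0.8, 2.7, 7.8]
finger_gap: 0.148
gripper_force: 58.3
```

```bash
python3 -c "
from h import *
shot('w3',(264,224,120,120),5)
s=robot.sense();print(s['joint_pos'].round(3))"
```

```text
3.5333 (array([591.62064927,  21.74411938,  46.07767865]), array([-3.11598708, -0.04416674, -0.00466024])) [-0.8  2.7  7.8] 0.1482142690421292
[ 0.023  0.503 -0.276  0.789  0.025  3.136]
```

View pics/w3.png

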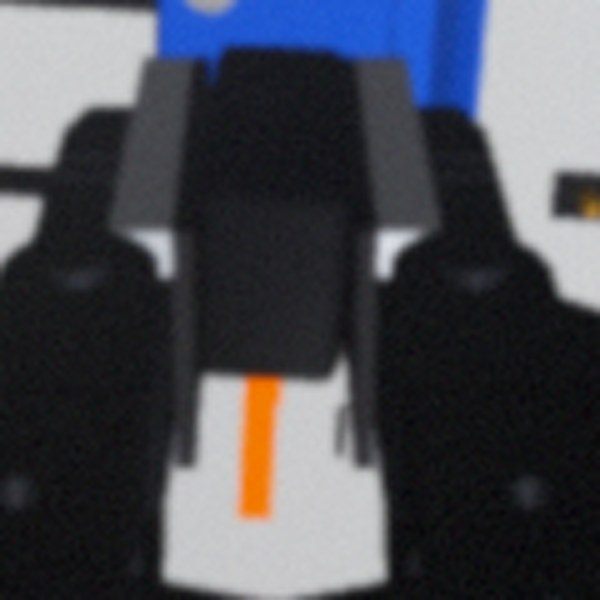

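drive_tool --rows '[0,0,0,0,0,0,0.5,0,0,0,0,0,0,0.5,0,0,0,0,0,0,0.5,0,0,0.4,0,0,0,0.6,0,0,1.2,0,0,0,1,0,0,2.2,0,0,0,1,-0.4,-0.9,2.6,0,0,0,1,-4,-8.4,2.6,0,0,0,1,-4,-8.4,2.6,0,0,0,1,-4,-8.4,2.6,0,0,0,1,-4,-8.4,2.6,0,0,0,1,-4,-8.4,2.6,0,0,0,1,-4,-8.4,2.6,0,0,0,1,-4,-8.4,2.6,0,0,0,1,-4,-8.4,2.6,0,0,0,1,-4,-8.4,2.6,0,0,0,1,-4,-8.4,2.6,0,0,0,1,-4,-8.4,2.6,0,0,0,1,-4,-8.4,2.6,0,0,0,1]'

```text
t: 5.17
tcp_pos: [430.2, -313.1, 147.9]
tool_rot: [-3.115, -0.048, 0.002]
force: [-0.2, 0.1, -0.9]
finger_gap: 0.999
gripper_force: 0.0
```

```bash
python3 -c "
from h import *
shot('w4',None,1.25)
s=robot.sense();print(s['joint_pos'].round(3),s['qd'].round(3))"
```

```text
5.1667 (array([ 430.24680737, -313.06628253,  147.90176307]), array([-3.11469903e+00, -4.80112229e-02,  1.76147932e-03])) [-0.2  0.1 -0.9] 0.9988485122231101
[-0.641  0.333 -0.259  0.996  0.02   2.469] [ 0.011 -0.001  0.001 -0.001  0.002 -0.001]
```

View pics/w4.png

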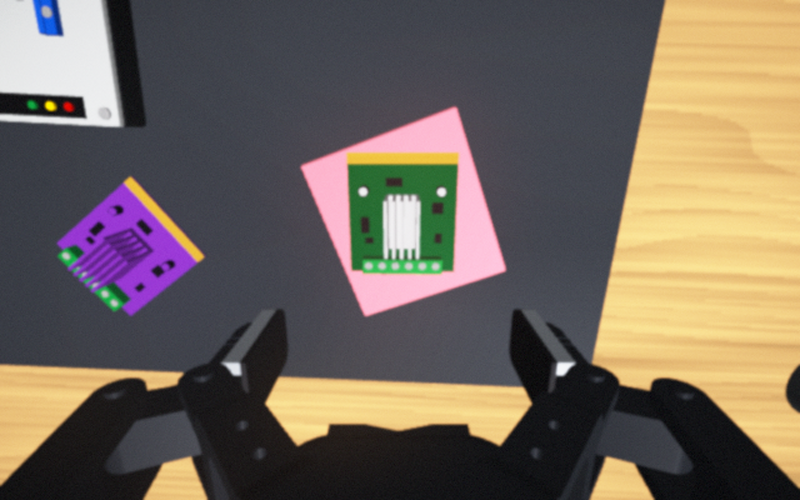

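Run:
```python
from h import *
P=pose('w4')
f=lambda p,z:toplane(((p[0]+.5)/1.25-.5,(p[1]+.5)/1.25-.5),z,"wrist",P)
th,t,R,e=fit2([(45,40),(45,-40),(-45,-40),(-45,40)],[f(p,13) for p in[(347.5,153),(458.5,153),(454.5,270.5),(352,270.5)]])
print(np.degrees(th),t,e.round(1).tolist(),"hs",t+R@[-5,0])
for p in[(388,194),(417,194),(384,256),(421,256)]:print(R.T@(f(p,43)[:2]-t))
```

```text
2.0960245058553633 [ 445.04752821 -311.84010611] [[-0.3, -0.5], [-0.7, 0.4], [0.7, 0.1], [0.3, -0.1]] hs [ 440.05087354 -312.02297796]
[19.81444392  9.27257574]
[19.78514965 -9.7176143 ]
[-22.91229311  12.59688301]
[-22.83119265 -12.81142269]
```

drive_tool --rows '[0.24,0.03,-0.8,0,0,0.06,1,0.24,0.03,-1.6,0,0,0.06,1,0.24,0.03,-2.4,0,0,0.06,1,0.24,0.03,-3,0,0,0.06,1,0.24,0.03,-3.25,0,0,0.06,1,0.24,0.03,-3.25,0,0,0.06,1,0.24,0.03,-3.25,0,0,0.06,0.5,0.24,0.03,-3.25,0,0,0.06,0,0.24,0.03,-3.25,0,0,0.06,0,0.24,0.03,-3.25,0,0,0.06,0,0.24,0.03,-3.25,0,0,0.06,0,0.24,0.03,-3.25,0,0,0.06,0,0.24,0.03,-3.25,0,0,0.06,0,0.24,0.03,-3.25,0,0,0.06,0]'

```text
t: 6.38
tcp_pos: [440.4, -313.2, 19.7]
tool_rot: [-3.116, -0.054, -0.002]
force: [-1.0, 1.0, 7.9]
finger_gap: 0.272
gripper_force: 59.0
```

drive_tool --rows '[0,0,0.2,0,0,0,0,0,0,0.7,0,0,0,0,0,0,1.3,0,0,0,0,0.15,0.35,1.92,0,0,-0.05,0,0.45,1,1.92,0,0,-0.1,0,0.8,1.75,1.92,0,0,-0.2,0,1.15,2.5,1.92,0,0,-0.25,0,1.5,3.25,1.92,0,0,-0.3,0,1.85,4,1.92,0,0,-0.4,0,2.2,4.75,1.92,0,0,-0.5,0,2.55,5.5,1.92,0,0,-0.6,0,2.85,6.2,1.92,0,0,-0.65,0,3,6.6,1.92,0,0,-0.65,0,3.07,6.75,1.92,0,0,-0.65,0,3.07,6.75,1.92,0,0,-0.65,0,3.07,6.75,1.92,0,0,-0.65,0]'

```text
t: 7.72
tcp_pos: [561.9, -43.3, 95.0]
tool_rot: [-3.116, 0.034, 0.001]
force: [-0.5, 0.2, -1.4]
finger_gap: 0.269
gripper_force: 59.2
```

```bash
python3 -c "
from h import *
shot('w5',None,1.25)
s=robot.sense();print(s['joint_pos'].round(3),s['qd'].round(3))"
```

```text
7.7167 (array([561.94258983, -43.30583918,  94.97125759]), array([-3.11614553e+00,  3.39851273e-02,  1.07158731e-03])) [-0.5  0.2 -1.4] 0.26898438845495454
[-0.092  0.417 -0.279  0.878  0.025  3.072] [-0.013 -0.001 -0.004 -0.001  0.004 -0.   ]
```

View pics/w5.png

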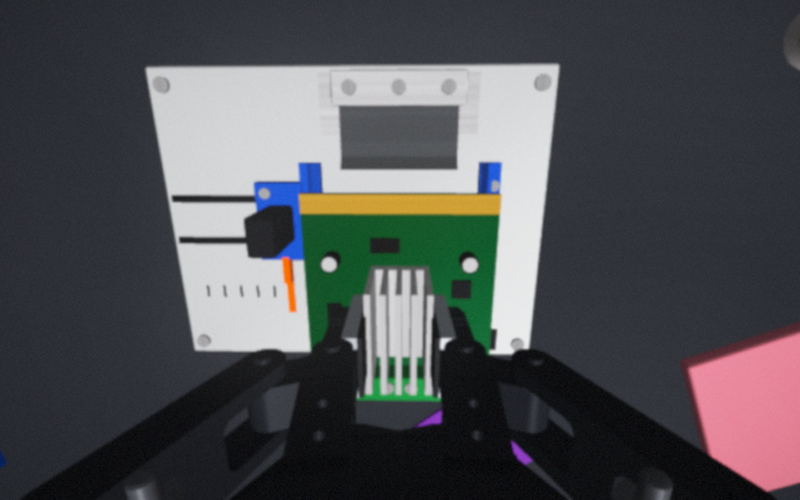

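Run:
```python
from h import *
P=pose('w5')
f=lambda p,z:toplane(((p[0]+.5)/1.25-.5,(p[1]+.5)/1.25-.5),z,"wrist",P)
pts=[((-46.5,64.5,30),(292,297)),((29,30,39.5),(341,169)),((29,-30,39.5),(459,169)),((32,42.5,30),(322,163)),((32,-42.5,30),(479,163))]
th,t,R,e=fit2([p[0] for p in pts],[f(p,l[2]) for l,p in pts]);print("jig",np.degrees(th),t,e.round(1).tolist())
for z in(31,33,36):print("pointer",R.T@(f((287.5,262),z)[:2]-t),R.T@(f((287.5,276),z)[:2]-t))
for z in(84,86,88,90):
    a,b=f((299.5,194),z),f((500.5,194),z);print(z,np.hypot(*(a-b)[:2]),R.T@((a+b)[:2]/2-t),np.degrees(np.arctan2(*(a-b)[:2]))*-1)
print("tcp",R.T@(P[0][:2]-t), "corners",[(R.T@(f(p,30)[:2]-t)).round(1).tolist() for p in[(147,67),(559,65),(531,354),(194,351)]])
```

```text
jig -1.1159529292662533 [587.5390626  -42.56017793] [[-0.5, 0.4], [0.5, 0.2], [0.4, -0.5], [-0.2, -0.4], [-0.2, 0.3]]
pointer [-24.43880433  65.3499343 ] [-33.1276644  66.0949409]
pointer [-23.7484855  64.6734659] [-32.35324029  65.41126108]
pointer [-22.71300726  63.65876329] [-31.19160411  64.38574135]
84 81.70746744692738 [23.36622212 -0.90460207] -1.0190194670474222
86 80.6436971865188 [23.67232223 -0.95187436] -1.0190194670474977
88 79.57992692611028 [23.97842233 -0.99914665] -1.0190194670474926
90 78.5161566657017 [24.28452244 -1.04641894] -1.0190194670474881
tcp [-25.57709548  -1.24403215] corners [[79.8, 128.9], [79.4, -78.9], [-83.8, -80.9], [-84.7, 130.5]]
```

drive_tool --rows '[0,0,-0.4,0,0.3,0,0,0,0,-0.8,0,0.7,0,0,0,0,-0.9,0,0.7,0,0,0,0,-0.95,0,0.7,0,0,0,0,-0.95,0,0.7,0,0,0,0,-0.95,0,0.7,0,0]'

```text
t: 8.27
tcp_pos: [562.2, -43.4, 57.5]
tool_rot: [-3.115, 0.037, 0.094]
force: [-0.5, -0.2, -1.0]
finger_gap: 0.263
gripper_force: 59.1
```

drive_tool --rows '[0,0.03,-0.1,0,0,0,0,0,0.03,-0.2,0,0,0,0,0,0.03,-0.3,0,0,0,0,0,0.03,-0.34,0,0,0,0,0,0.03,-0.34,0,0,0,0,0,0.03,-0.34,0,0,0,0]'

```text
t: 8.77
tcp_pos: [562.5, -41.5, 43.7]
tool_rot: [-3.115, 0.035, 0.095]
force: [0.2, -0.0, 2.1]
finger_gap: 0.269
gripper_force: 59.6
```

drive_tool --rows '[0.06,-0.01,0,0,0,0,0,0.12,-0.01,0,0,0,0,0,0.18,-0.01,0,0,0,0,0,0.24,-0.02,0,0,0,0,0,0.3,-0.02,0,0,0,0,0,0.36,-0.02,0,0,0,0,0,0.36,-0.02,0,0,0,0,0]'

```text
t: 9.35
tcp_pos: [578.4, -42.4, 43.4]
tool_rot: [-3.115, 0.035, 0.092]
force: [0.7, 0.3, -0.4]
finger_gap: 0.267
gripper_force: 59.3
```

drive_tool --rows '[0.05,0,0,0,0,0,0,0.1,0,0,0,0,0,0,0.14,0,0,0,0,0,0,0.17,0,0,0,0,0,0,0.2,0,0,0,0,0,0,0.2,0,0,0,0,0,0]'

```text
t: 9.85
tcp_pos: [585.1, -42.3, 43.2]
tool_rot: [-3.115, 0.035, 0.095]
force: [-0.6, 0.4, -1.9]
finger_gap: 0.269
gripper_force: 59.2
```

drive_tool --rows '[0.03,0,0,0,0,0,0,0.06,0,0,0,0,0,0,0.06,0,0,0,0,0,0,0.06,0,0,0,0,0,0]'

```text
t: 10.18
tcp_pos: [585.3, -42.3, 43.0]
tool_rot: [-3.114, 0.035, 0.101]
force: [-5.4, -0.1, 2.1]
finger_gap: 0.267
gripper_force: 59.5
```

drive_tool --rows '[0,0,-0.02,0,-0.14,0,0,-0.01,0,-0.04,0,-0.28,0,0,-0.01,0,-0.06,0,-0.42,0,0,-0.02,0,-0.08,0,-0.56,0,0,-0.02,0,-0.1,0,-0.7,0,0,-0.02,0,-0.1,0,-0.7,0,0,-0.02,0,-0.1,0,-0.7,0,0]'

```text
t: 10.77
tcp_pos: [584.8, -42.3, 40.1]
tool_rot: [-3.115, 0.034, 0.003]
force: [-7.4, 0.2, 8.4]
finger_gap: 0.269
gripper_force: 60.4
```

drive_tool --rows '[0,0,-0.02,0,0,0,0,-0.01,0,-0.04,0,0,0,0,-0.02,0,-0.06,0,0,0,0,-0.02,0,-0.06,0,0,0,0,-0.02,0,-0.06,0,0,0,0]'

```text
t: 11.18
tcp_pos: [584.8, -42.3, 39.7]
tool_rot: [-3.116, 0.034, -0.0]
force: [-9.6, 1.2, 19.3]
finger_gap: 0.269
gripper_force: 62.1
```

```bash
python3 -c "
from h import *
shot('w6',(80,40,480,300),1.65)
s=robot.sense();print(s['force'],s['wrist_torque'],s['qd'].round(3))
i=robot.grab_frame('scene')[:,:,::-1][205:285,230:340]
w=cv2.imread('pics/w6.png');j=cv2.resize(np.ascontiguousarray(i),None,fx=2,fy=2,interpolation=cv2.INTER_CUBIC)
w[-160:,:220]=j;cv2.imwrite('pics/w6.png',w)
"
```

```text
11.1833 (array([584.75615481, -42.27115165,  39.71389739]), array([-3.11558919e+00,  3.37591659e-02, -3.35300195e-05])) [-9.6  1.2 19.3] 0.2689084749944353
[-9.47312569  0.15998849 19.69798805] [-0.11808339  1.87900857  0.11159627] [-0.     0.     0.     0.002 -0.001 -0.   ]
```

View pics/w6.png

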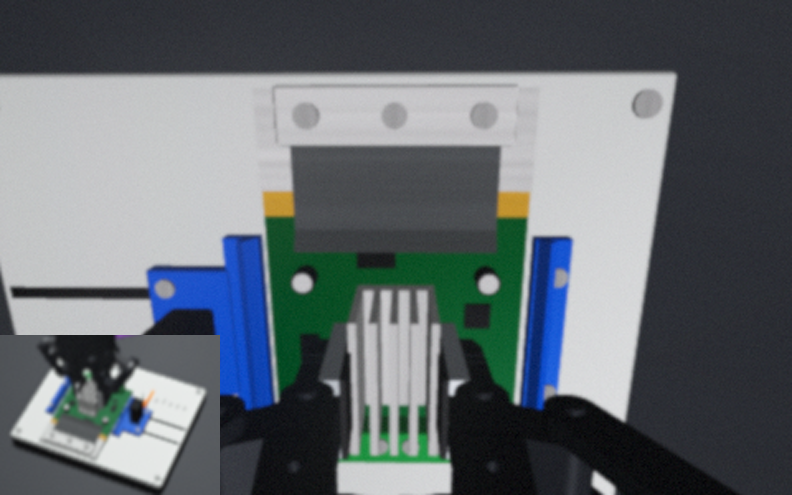

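drive_tool --rows '[-0.01,0,0,0,-0.03,0,0,-0.02,0,-0.01,0,-0.06,0,0,-0.03,0,-0.01,0,-0.1,0,0,-0.03,0,-0.01,0,-0.1,0,0,-0.03,0,-0.01,0,-0.1,0,0,-0.03,0,-0.01,0,-0.1,0,0]'

```text
t: 11.78
tcp_pos: [584.9, -42.3, 39.7]
tool_rot: [-3.115, 0.034, -0.017]
force: [-7.8, 0.7, 20.0]
finger_gap: 0.269
gripper_force: 62.1
```

drive_tool --rows '[-0.01,0,0,0,0.03,0,0,-0.02,0,-0.01,0,0.06,0,0,-0.02,0,-0.01,0,0.06,0,0,-0.02,0,-0.01,0,0.06,0,0,-0.02,0,-0.01,0,0.06,0,0,-0.02,0,-0.01,0,0.06,0,0,-0.02,0,-0.01,0,0.06,0,0,-0.02,0,-0.01,0,0.06,0,0]'

```text
t: 12.45
tcp_pos: [584.8, -42.3, 39.7]
tool_rot: [-3.115, 0.034, -0.011]
force: [-7.0, 2.0, 21.5]
finger_gap: 0.271
gripper_force: 62.3
```

```bash
python3 -c "
from plant import robot
s=robot.sense();print(s['force'],s['wrist_torque'],s['tool_rot'])"
```

```text
[-7.00341332  1.98911351 21.50051906] [-0.05856615  1.58733417  0.07700493] [-3.11548633  0.03360027 -0.01137529]
```

```bash
python3 -c "
from plant import robot
print(robot.close_job())"
```

```text
the job is handed in; nothing more can be done
None
```

I set the side stop's pointer on the orange mark, slid the board under the lip until it met the backstop, and handed the job in at about 12.5 s with the board still held down at about 21 N. At hand-in the tool was tilted about 0.4° nose-up; I took "flat" and "lip not prised up" from tool height and force, not from a close view.

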